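Take the blue pipette off its hook rail and stand it in the blue stand

TASK

Lift the blue pipette up and off the rail it hangs on by its hook, and lower it nozzle first into the bore of the stand with the blue collar, keeping hold of it until it is all the way in rather than letting it drop, so that it is left standing upright with its flange resting on the stand. Leave the orange pipette hanging where it is, and do not shift the timer, the petri dish or the beaker.

Things in the scene. Friction and masses are not known exactly. Their poses are not given: they have to be found in the camera images.
- blue_pipette: white hand pipette with blue flange, bands, button and hook, 190 mm long, 0.06-0.13 kg, hanging upright. Origin at the nozzle end, on its axis; z up to the button; hook at +x. Barrel: 7 mm diameter at z=0, widening to 18 mm at z=50, straight to z=85 mm. Flange: diameter 32, z=85-91. Handle: 30 (x) by 28 (y) mm, z=91-173. Button: diameter 18, top z=190 mm
- blue_pipette_grip (a point): point on the blue pipette's axis in the upper handle, 155 mm above the nozzle end, axes as the body; the flat sides 14 mm to +y and -y of it are free to grip, above the rail, from z = 131 to 173 mm of the pipette
- blue_pipette_hook (a point): middle of the underside of the blue pipette's hook arm, 24 mm behind (+x) the axis, 125 mm above the nozzle end. The arm is 14 mm wide; its down-turned tip (32 to 39 mm behind the axis) reaches 14 mm below this point, so the pipette must rise over 14 mm to clear the rail's upper bar before it comes away to the front (-x)
- orange_pipette: the same pipette with orange flange, bands, button and hook, on the same rail; its axis is 105 to 155 mm from that of the blue one, to either side
- hook_rail: fixed white rail stand; base 110 (x) by 310 (y) mm. Origin: middle of the base's underside; z up; -x is the front, where pipettes hang. Aluminium upper bar that carries the hooks: x=5-15 mm, top z=190. Grey lower bar the flanges lean on: front x=-1 mm, z=145-161. Two posts at y=+-145 mm. A hung pipette: axis x=-17, nozzle end z=65 mm, yaw as the rail
- blue_stand: fixed round stand 95 mm high: black foot 84 mm in diameter, white column 54 mm, blue collar 56 mm on top. Origin: middle of the underside, z up. A round bore, diameter 22 mm, 87 mm deep, runs straight down its axis from the top. A pipette fully in rests with its flange on the top, its nozzle end 10 mm above the origin
- blue_stand_mouth (a point): centre of the mouth of the blue stand's bore, at its top face, 95 mm above the bench; z up
- orange_stand: the same stand with an orange collar; stays empty
- timer: loose white bench timer with coloured buttons, 62 x 62 x 19 mm, origin at the middle of its underside
- petri_dish: loose clear dish, 64 mm in diameter, 14 mm high, origin at the middle of its underside
- beaker_low: loose clear glass beaker, 71 x 78 x 75 mm, origin at the middle of its underside
Mind the look-alikes: they are no part of the job. Leave any red look-alike of the blue_pipette alone.

How it is judged:
By the outcome, as a careful person would: the job done as asked, in the order asked, and still so for the second after the job is handed in, with the robot touching nothing.
It also fails if it takes over 38 s, if anything falls off the work surface, if the arm or the gripper's body presses on something with over 40 N, if the wrist force passes 120 N, or if a joint passes its speed limit or range.

ROBOT

A 6-joint arm with a two-finger parallel gripper is mounted at the origin on a cart in front of the work surface, level with it; the furniture and walls round the work are solid. World frame = base frame: x ahead of the robot, y to its left, z up, the work surface at z = 0. Lengths are in m, angles in rad, forces in N, time in s.
With the tool pointing down it reaches from about 0.375 to 0.975 m from the base axis. Payload 3.8 kg.
Tool frame: the origin (TCP) lies at the very end of the fingers, on their centre line; the grasp point (between the pads) lies 19 mm behind it; z points along the fingers, y is the line along which they close (so a half turn about z gives the same grasp; the last joint's range is limited). The gripper opens to 85 mm and grips with 20 to 120 N. Pads are 22 mm wide; open, the fingers measure 114 mm over their backs; the gripper's body (76 mm by 85 mm) begins 54 mm behind the grasp point. The pads swing forward as they close: fully open they stand 13 mm farther back than shut.
Start: joints at [1.103, 0.264, 1.604, -0, 1.274, -0.037], TCP at [0.282, 0.613, 0.231] pointing down, gripper open.
Joint ranges: [-2.63, 2.63], [-0.94, 2.18], [0.31, 2.57], [-1.31, 4.45], [0, 2.66], [-2.55, 2.55]. Speed limits (rad/s): [2.57, 2.57, 3.14, 3.14, 3.14, 3.14].

INTERFACE

Orientations are given as a rotation vector (axis times angle).
In Python, from workcell import bot gives the robot as it stands.
- The arm moves only by the shell command python3 -m creep 'ROWS' [FORCE]. ROWS is JSON, a list of rows, each a list of 5 numbers: the shift along the tool's x, y, z in units of 0.05 m (1.0 is 0.05 m), then the turn about the tool's z in units of 0.1 rad (1.0 is 0.1 rad), then the opening, from 0 (shut) to 1 (fully open). In form: [[tx, ty, tz, spin, hand], ...]. A call has 1 to 20 rows; each row shifts and turns the commanded pose from where the row before left it, along the tool's axes as they then stand; what a row does not reach is not made up. A row lasts 1/8 s, in which the tool goes at most 62.5 mm and 10.7 degrees, less where a joint would pass 70% of its speed; a pose out of reach is approached as far as the arm can. A call with a number of a shift or a turn outside -1 to 1 is refused whole. A call with a gripper value outside its range is refused whole. The fingers move at their own pace and stop on an object; FORCE is the grip in N (left out, the last holds). Time passes only in rows, so rows that do not move let the fingers close. It gives the time, the measured TCP pose, the force, the opening and the grip force at its end, in the units of the state.
- bot.read_state(): the state, without advancing time (a new reading comes with each control period).
- bot.read_camera(name): name is "scene" or "side" or "wrist"; returns a dict with "pixels" (384x512x3 uint8, red, green, blue), "vfov" (degrees; the focal length in pixels is half the picture's height over the tangent of half this angle, whatever the lens; pixels are square), "cx", "cy" (the principal point, pixels), "world_to_cam" (4x4, takes a point from world to camera coordinates). Camera axes: x right, y down, z forward; pixel columns grow to the right and rows downward; lengths in m; the calibration is good to about 2 mm. A picture is of the moment at which its call begins. There is no depth.
- bot.finish_job(): hands the job in; it is judged then, once.
Trained networks look in a picture, given as the dict that the camera call returned (one of the last four; its "shot" number tells which), for a name from the list of things; names that differ only in an ending like _2 or _b are one class to them, and where a whole thing is asked for, a point or a joint stands for the part that bears it (a point fixed in the world has none). Each returns a list of dicts, best first, with "score" (0 to 1); they miss things now and then, are a little off and sometimes report something else, mostly with a low value. They report only what shows in the picture. A call takes as long as a camera call. They do not tell look-alikes from the thing itself.
- bot.look_for(target, picture): "bbox" ([left, top, right, bottom] in pixels, round what is visible of it).
- bot.regions_of(target, picture): "mask" (384x512 bool, what is visible of it) and "bbox" ([left, top, right, bottom] in pixels, round what is visible of it).
The state is a dict: "time": time; "q": joint angles; "joint_vel": joint speeds; "joint_torque": joint torques, N m; "tool_pos": TCP position; "tcp_rot": TCP orientation; "wrist_force": force on the tool from outside, world axes, zero at the start; "torque": the same for the moment, N m; "width": opening from 0.0 (shut) to 1.0 (fully open); "grip_force": force on a finger pad.
Only numpy, scipy, OpenCV 4.12 (cv2) and the standard library are available. Lean on these libraries where they do the work, as an engineer would, in place of code of your own. Each camera call takes 0.05 s, during which the arm holds its last target. There are 200 camera calls.

## Working session

There is one attempt and no reset: what is moved stays moved. The work goes in short steps, Python scripts to look and compute and a shell command to move; the robot and the scene stay as the last step left them, time stands still between calls to the robot, and variables do not carry over. Pictures are saved under pics/ and viewed, at most 13 in all, crops included, and the job is handed in when it is done.

```bash
mkdir -p pics; ls
cat > h.py <<'E'
import numpy as np, cv2
from workcell import bot
def shot(n): return bot.read_camera(n)
def save(p,name): cv2.imwrite('pics/'+name,cv2.cvtColor(p if isinstance(p,np.ndarray) else p['pixels'],cv2.COLOR_RGB2BGR))
def K(p):
    f=p['pixels'].shape[0]/2/np.tan(np.radians(p['vfov'])/2); return f,p['cx'],p['cy']
def proj(p,X):
    X=np.atleast_2d(X); c=(p['world_to_cam']@np.c_[X,np.ones(len(X))].T).T
    f,cx,cy=K(p); return np.c_[cx+f*c[:,0]/c[:,2],cy+f*c[:,1]/c[:,2]]
def ray(p,uv):
    f,cx,cy=K(p); M=np.array(p['world_to_cam']); R=M[:3,:3]
    o=-R.T@M[:3,3]; d=R.T@np.array([(uv[0]-cx)/f,(uv[1]-cy)/f,1]); return o,d/np.linalg.norm(d)
def atz(p,uv,z):
    o,d=ray(p,uv); return o+d*(z-o[2])/d[2]
E
python3 - <<'E'
from h import *
a=shot('scene');b=shot('side');
im=np.hstack([a['pixels'],b['pixels']]);
save(cv2.resize(a['pixels'],(800,600)),'scene.png');save(cv2.resize(b['pixels'],(800,600)),'side.png')
for n,p in(('scene',a),('side',b)):
    o,d=ray(p,(256,192));print(n,p['vfov'],o.round(3),d.round(3))
    for t in ['blue_pipette','orange_pipette','hook_rail','blue_stand','orange_stand','timer','petri_dish','beaker_low']:
        print(t,[(np.round(r['bbox']).tolist(),round(r['score'],2)) for r in bot.look_for(t,p)])
s=bot.read_state();print(s['time'],s['tool_pos'],s['tcp_rot'])
E
```

```text
pics
scene 45.91632648613413 [-0.604 -0.538  0.688] [ 0.802  0.47  -0.368]
blue_pipette [([278.0, 223.0, 299.0, 291.0], 0.86), ([334.0, 188.0, 352.0, 242.0], 0.86), ([287.0, 163.0, 293.0, 214.0], 0.78)]
orange_pipette [([247.0, 154.0, 257.0, 205.0], 0.8)]
hook_rail [([230.0, 168.0, 316.0, 247.0], 0.8), ([286.0, 163.0, 295.0, 215.0], 0.56)]
blue_stand [([216.0, 216.0, 229.0, 250.0], 0.77)]
orange_stand [([306.0, 235.0, 331.0, 276.0], 0.91), ([228.0, 170.0, 314.0, 244.0], 0.41)]
timer [([260.0, 250.0, 288.0, 266.0], 0.72)]
petri_dish [([340.0, 250.0, 360.0, 265.0], 0.78)]
beaker_low [([192.0, 184.0, 211.0, 210.0], 0.62)]
side 50.25459921054752 [ 0.222 -0.866  0.733] [ 0.243  0.84  -0.486]
blue_pipette [([333.0, 212.0, 351.0, 275.0], 0.85)]
orange_pipette [([269.0, 150.0, 287.0, 203.0], 0.71), ([234.0, 252.0, 258.0, 271.0], 0.56)]
hook_rail [([254.0, 172.0, 334.0, 266.0], 0.66)]
blue_stand [([211.0, 196.0, 240.0, 236.0], 0.64), ([296.0, 168.0, 313.0, 229.0], 0.24)]
orange_stand [([253.0, 259.0, 285.0, 307.0], 0.64)]
timer [([234.0, 250.0, 257.0, 272.0], 0.71)]
petri_dish []
beaker_low [([260.0, 167.0, 273.0, 186.0], 0.67)]
0.9 [0.28191951 0.61332992 0.23130657] [6.71494704e-01 3.06895378e+00 7.09204124e-05]
```

View pics/scene.png

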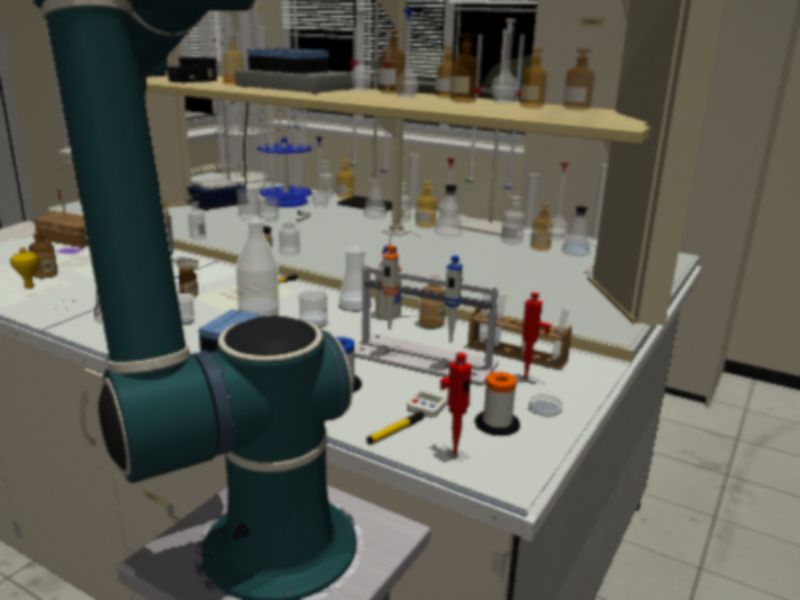

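View pics/side.png

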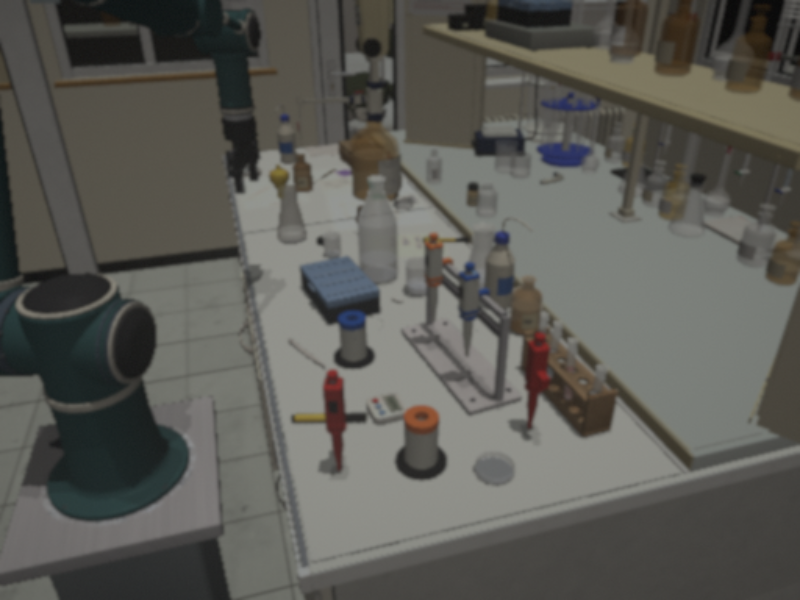

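In the side view (800 px wide), the candidates are:
- Blue pipette on the rail at (470,300)
- Orange pipette on the rail at (433,280)
- Red look-alikes at (334,420) and (537,385), standing free
- Blue-capped bottle at (500,265)

I choose the one at (470,300): blue bands, hanging on the rail. The blue stand is at (352,338). Next I'll check that choice in one close crop.

Run:
```python
from h import *
a=shot('scene');b=shot('side')
ca=a['pixels'][150:250,215:325];cb=b['pixels'][140:270,200:340]
r=lambda c:cv2.resize(c,None,fx=400/c.shape[1],fy=400/c.shape[1],interpolation=cv2.INTER_CUBIC)
A,B=r(ca),r(cb);h=max(len(A),len(B));P=lambda x:np.pad(x,((0,h-len(x)),(0,0),(0,0)))
save(np.hstack([P(A),P(B)]),'crop.png');print(A.shape,B.shape)
for n,p in(('scene',a),('side',b)):
    hsv=cv2.cvtColor(p['pixels'],cv2.COLOR_RGB2HSV)
    m=((hsv[...,0]>100)&(hsv[...,0]<130)&(hsv[...,1]>110)&(hsv[...,2]>50)).astype(np.uint8)
    k,l,s,c=cv2.connectedComponentsWithStats(m)
    for i in range(1,k):
        if s[i,4]>8 and s[i,1]>130: print(n,s[i],c[i].round(1))
```

```text
(364, 400, 3) (371, 400, 3)
scene [289 164   4   4  13] [290.8 165.5]
scene [286 169  10   4  27] [290.6 170.5]
scene [253 188   3   5  11] [254.3 190.5]
scene [285 191  10   6  28] [289.7 193.1]
scene [216 216  11  10  64] [221.7 220. ]
side [318 149   7   6  32] [320.9 151.4]
side [299 169   4   3  11] [300.4 169.9]
side [295 175  11   4  19] [299.2 176.7]
side [321 182   4   5  11] [322.3 184.3]
side [307 185   5   3  13] [309.2 186.2]
side [216 198  18  12 162] [224.7 203.5]
```

View pics/crop.png

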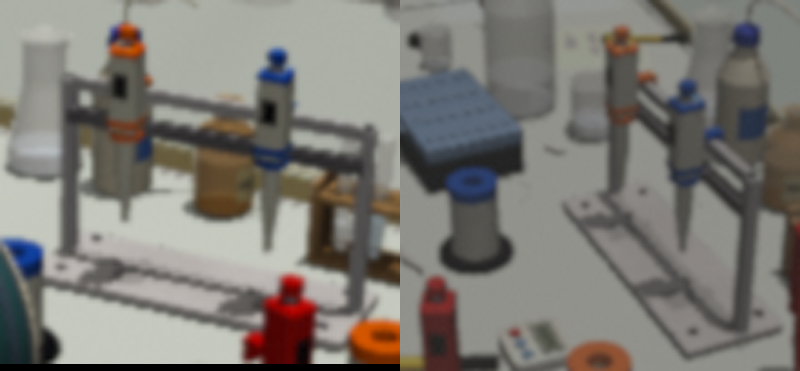

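The crop confirms the choice. In the left (scene) half the blue-banded pipette runs from its button at (278,50) to its nozzle at (268,250), on the rail. The orange one is at (126,28), to its left. In the right (side) half blue runs from (687,82) to (683,250), and the blue stand's mouth is at (471,180).

Run:
```python
from h import *
from scipy.optimize import least_squares
from scipy.spatial.transform import Rotation as Ro
a=shot('scene');b=shot('side')
obs={'b':[(a,(291.3,164),.254),(a,(288.7,218.5),.067),(b,(300.5,168.9),.254),(b,(299,227),.067)],
'o':[(a,(249.7,157.7),.254),(a,(249.4,210.3),.067),(b,(278,150.),.254),(b,(276,207),.067)]}
P={}
for k,O in obs.items():
    r=least_squares(lambda v:np.concatenate([proj(p,[v[0],v[1],z])[0]-uv for p,uv,z in O]),[.6,.1])
    P[k]=r.x;print(k,r.x.round(4),r.fun.round(1))
d=P['o']-P['b'];print(np.linalg.norm(d),np.arctan2(d[1],d[0])-np.pi/2)
print('stand',atz(b,(224.9,202.8),.095), atz(b,(224.9,203.2),.095))
for t,uv,z in(('timer',(245.5,261),.01),):print(t,atz(b,uv,z))
print('beaker',atz(b,(266.5,176.5),.037),'ostand',atz(b,(269.5,268),.095))
s=bot.read_state();print(s['tool_pos'],Ro.from_rotvec(s['tcp_rot']).as_matrix().round(3))
w=shot('wrist');o,dd=ray(w,(256,192));print(o,dd,w['vfov'])
R=Ro.from_rotvec(s['tcp_rot']).as_matrix();print('cam in tool',R.T@(o-s['tool_pos']),R.T@dd)
```

```text
b [0.6125 0.0482] [ 0.5 -0.5 -0.1 -0.4  0.5 -0.  -0.9  0.1]
o [0.592  0.1851] [ 1.1 -0.3  0.2  0.2 -1.   0.4  0.1 -2. ]
0.13845403295038608 0.14852723177527927
stand [0.43097341 0.2000687  0.095     ] [0.43044397 0.19771055 0.095     ]
timer [0.44360847 0.01200151 0.01      ]
beaker [0.64191956 0.44043595 0.037     ] ostand [ 0.46582815 -0.1338908   0.095     ]
[0.28187149 0.61333781 0.23130542] [[-0.909  0.418 -0.   ]
 [ 0.418  0.909  0.   ]
 [ 0.     0.    -1.   ]]
[0.21259742 0.64513733 0.37251431] [ 0.27334372 -0.12364243 -0.95393698] 67.55924001862358
cam in tool [ 7.62255008e-02 -3.35087831e-05 -1.41208102e-01] [-0.30001151  0.00179224  0.9539339 ]
```

Blue axis is at about (0.612, 0.048), rail yaw about 0.149. The blue stand is at about (0.431, 0.199). I'll move to hover above the pipette.

```bash
python3 -m creep '[[0,0,-0.65,0,1],[0,0,-0.65,0,1],[0,0,-0.65,0,1],[0,0,-0.65,0,1],[-0.67,-0.47,0,0,1],[-0.67,-0.47,0,0,1],[-0.67,-0.47,0,0,1],[-0.67,-0.47,0,0,1],[-0.67,-0.47,0,0,1],[-0.67,-0.47,0,0,1],[-0.67,-0.47,0,0,1],[-0.67,-0.47,0,0,1],[-0.67,-0.47,0,0,1],[-0.67,-0.47,0,0,1],[-0.67,-0.47,0,0,1],[-0.67,-0.47,0,0,1],[-0.67,-0.47,0,0,1],[-0.67,-0.47,0,0,1],[-0.67,-0.47,0,0,1],[-0.67,-0.47,0,0,1]]' && python3 -m creep '[[0,0,0,-1,1],[0,0,0,-1,1],[0,0,0,-1,1],[0,0,0,-1,1],[0,0,0,-1,1],[0,0,0,-0.8,1],[0,0,0,0,1]]'
python3 - <<'E'
from h import *
w=shot('wrist');save(cv2.resize(w['pixels'],(800,600)),'w1.png')
s=bot.read_state();print(s['tool_pos'],s['tcp_rot'],s['q'])
for z in(.255,.065):print(proj(w,[.6125,.0482,z]))
print([(np.round(r['bbox']).tolist(),round(r['score'],2)) for r in bot.look_for('blue_pipette',w)])
E
```

```text
time: 3.65
tool_pos: [0.6124, 0.0466, 0.3614]
tcp_rot: [0.671, 3.069, 0.0]
wrist_force: [0.9, 0.4, 0.3]
width: 1.003
grip_force: 0.0
time: 4.53
tool_pos: [0.6119, 0.0479, 0.3613]
tcp_rot: [-0.233, 3.133, 0.0]
wrist_force: [0.7, 0.5, -0.5]
width: 1.001
grip_force: 0.0
[0.61185388 0.04783695 0.36131156] [-2.31797390e-01  3.13300145e+00 -5.58225133e-05] [ 3.74611330e-02  9.67012086e-02  1.56429528e+00 -3.46344993e-05
  1.48056683e+00 -1.68103442e+00]
[[255.37818339 190.72035272]]
[[255.45417518 154.04838989]]
[([243.0, 153.0, 272.0, 207.0], 0.88), ([112.0, 169.0, 169.0, 212.0], 0.85)]
```

View pics/w1.png

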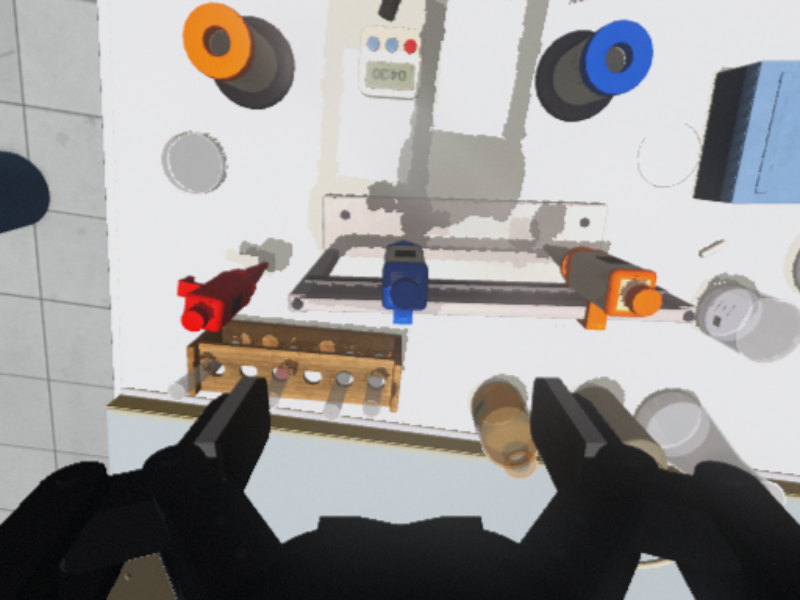

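The wrist view shows the blue button top at about (404,293) with the hook behind it, between the fingers. Orange is far right at (640,300), the blue stand mouth is at (617,58), and a red look-alike is at left. I'll refine from these.

Run:
```python
from h import *
w=shot('wrist');k=512/800
B=atz(w,(404.5*k,293*k),.255);print('button',B)
print('hook z.19+',atz(w,(402.5*k,316*k),.2))
O=atz(w,(641*k,301*k),.255);print('orange',O)
p1,p2=atz(w,(296*k,302*k),.19),atz(w,(689*k,316*k),.19);d=p2-p1;print('posts',p1,p2,np.linalg.norm(d),np.arctan2(d[1],d[0])-np.pi/2)
c1,c2=atz(w,(324*k,195*k),.005),atz(w,(606*k,205*k),.005);d=c2-c1;print('base front',c1,c2,np.linalg.norm(d),np.arctan2(d[1],d[0])-np.pi/2)
d=O-B;print('OB',np.linalg.norm(d),np.arctan2(d[1],d[0])-np.pi/2)
hsv=cv2.cvtColor(w['pixels'],cv2.COLOR_RGB2HSV)
m=((hsv[...,0]>105)&(hsv[...,0]<125)&(hsv[...,1]>170)).astype(np.uint8)
n,l,s,c=cv2.connectedComponentsWithStats(m)
for i in range(1,n):
    if s[i,4]>40:print(s[i],c[i])
print('mouth',atz(w,(618*k,57*k),.095),atz(w,(617*k,60*k),.095))
for r in bot.look_for('blue_stand_mouth',w)[:3]:print(r)
```

```text
button [0.60905938 0.05087828 0.255     ]
hook z.19+ [0.64235651 0.05510571 0.2       ]
orange [0.59371793 0.18713198 0.255     ]
posts [ 0.64655679 -0.02298121  0.19      ] [0.61475992 0.26518837 0.19      ] 0.28991851724763246 0.1098962696545569
base front [ 0.58553592 -0.03818421  0.005     ] [0.55091114 0.26734004 0.005     ] 0.3074799909837965 0.11284760995977616
OB 0.1371146706690456 0.11212249532072804
[ 375   13   43   47 1265] [395.45375494  36.14703557]
[246 183  18  24 156] [253.58333333 197.46153846]
mouth [0.43176574 0.20189137 0.095     ] [0.43401574 0.20172034 0.095     ]
{'bbox': [338.2, 10.9, 417.4, 77.0], 'score': 0.76}
```

```bash
python3 -m creep '[[0,0,0,0.36,1],[0.05,0.06,0,0,1],[0,0,0.5,0,1],[0,0,0.5,0,1],[0,0,0.5,0,1],[0,0,0.5,0,1],[0,0,0.5,0,1],[0,0,0.4,0,1],[0,0,0.27,0,1],[0,0,0,0,1]]' 30
python3 - <<'E'
from h import *
w=shot('wrist');save(cv2.resize(w['pixels'],(800,600)),'w2.png')
s=bot.read_state();print(s['tool_pos'],s['tcp_rot'])
print(proj(w,[.609,.0506,.255])*800/512)
E
```

```text
time: 5.98
tool_pos: [0.6084, 0.0506, 0.2016]
tcp_rot: [0.178, -3.134, -0.0]
wrist_force: [0.5, -0.0, 0.3]
width: 1.001
grip_force: 0.0
[0.60908225 0.05056317 0.20275372] [ 1.77592208e-01 -3.13631527e+00 -6.12009853e-05]
[[397.52923729 496.69172909]]
```

View pics/w2.png

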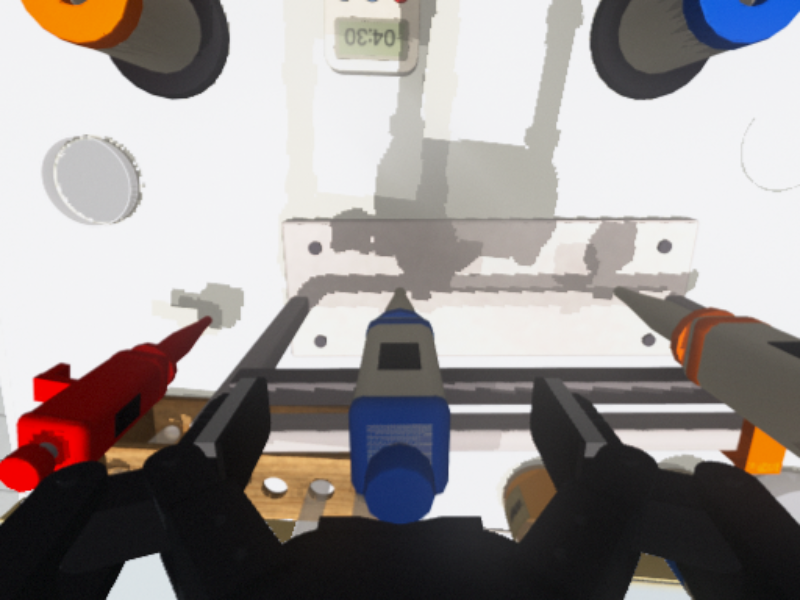

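The button at (400,487) is midway between the fingers (265 and 535) and square to them. Closing now.

```bash
python3 -m creep '[[0,0,0,0,0],[0,0,0,0,0],[0,0,0,0,0],[0,0,0,0,0],[0,0,0,0,0],[0,0,0,0,0],[0,0,0,0,0],[0,0,0,0,0]]' 50
```

```text
time: 7.02
tool_pos: [0.6094, 0.0505, 0.2035]
tcp_rot: [-0.178, 3.136, -0.0]
wrist_force: [-2.1, -0.8, 5.0]
width: 0.319
grip_force: 51.6
```

```bash
python3 -m creep '[[0,0,-0.1,0,0],[0,0,-0.1,0,0],[0,0,-0.15,0,0],[0,0,-0.2,0,0],[0,0,-0.25,0,0],[0,0,-0.3,0,0],[0,0,-0.3,0,0],[0,0,-0.3,0,0],[0,0,-0.2,0,0],[0,0,0,0,0]]'
python3 - <<'E'
from h import *
w=shot('wrist');b=shot('side');a=shot('scene');save(cv2.resize(w['pixels'],(800,600)),'w3.png')
for p in(a,b):
    s=bot.read_state();print(proj(p,[[.6093,.0505,.335-.005],[.6093,.0505,.15]]).round(1),[np.round(r['bbox']).tolist() for r in bot.look_for('blue_pipette',p)])
print(s['tool_pos'])
E
```

```text
time: 8.28
tool_pos: [0.6097, 0.0506, 0.2992]
tcp_rot: [-0.178, 3.134, -0.0]
wrist_force: [-0.0, -0.6, -2.8]
width: 0.318
grip_force: 50.9
[[292.  139.8]
 [288.8 194.7]] [[287.0, 134.0, 298.0, 187.0], [280.0, 225.0, 300.0, 290.0], [329.0, 188.0, 351.0, 240.0], [246.0, 157.0, 255.0, 206.0]]
[[300.8 142.2]
 [297.9 202.2]] [[294.0, 141.0, 317.0, 202.0], [207.0, 238.0, 220.0, 300.0], [334.0, 213.0, 351.0, 272.0]]
[0.60858086 0.05053494 0.29678141]
```

View pics/w3.png

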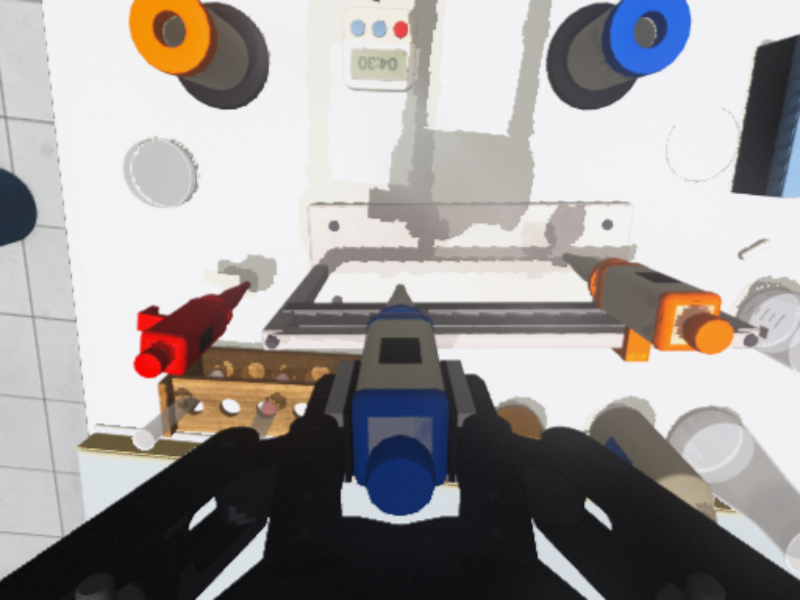

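Lifted cleanly with the handle centred in the fingers. Moving forward off the rail, then part of the way sideways, so I can measure the stand mouth beside the pipette.

```bash
python3 -m creep '[[0.4,0,0,0,0],[0.5,0,0,0,0],[0.5,0,0,0,0],[0.5,0,0,0,0],[0.5,0,0,0,0],[0.5,0.3,0,0,0],[0.27,0.5,0,0,0],[0,0.5,0,0,0],[0,0.4,0,0,0],[0,0.3,0,0,0],[0,0,0,0,0],[0,0,0,0,0]]'
python3 - <<'E'
from h import *
w=shot('wrist');b=shot('side');save(cv2.resize(w['pixels'],(800,600)),'w4.png')
s=bot.read_state();t=s['tool_pos'];print(t,s['tcp_rot'])
print(proj(w,[[t[0],t[1],t[2]+.052],[t[0],t[1],t[2]-.138],[.4325,.2008,.095]])*800/512)
for p in (w,b):
    hsv=cv2.cvtColor(p['pixels'],cv2.COLOR_RGB2HSV)
    m=((hsv[...,0]>105)&(hsv[...,0]<125)&(hsv[...,1]>150)).astype(np.uint8)
    n,l,st,c=cv2.connectedComponentsWithStats(m)
    for i in range(1,n):
        if st[i,4]>40:print(st[i],c[i])
E
```

```text
time: 10.02
tool_pos: [0.4403, 0.1316, 0.2976]
tcp_rot: [0.178, -3.136, 0.001]
wrist_force: [0.8, 0.1, -1.0]
width: 0.328
grip_force: 51.0
[0.44037945 0.13142432 0.29768288] [ 1.76618726e-01 -3.13641170e+00  5.91095419e-04]
[[396.76477581 490.92678208]
 [398.5250796  282.65942552]
 [487.92545981 260.90403139]]
[293 162  35  25 434] [308.4124424 176.9562212]
[ 225  250   62   81 4268] [255.9205717  286.11925961]
```

View pics/w4.png

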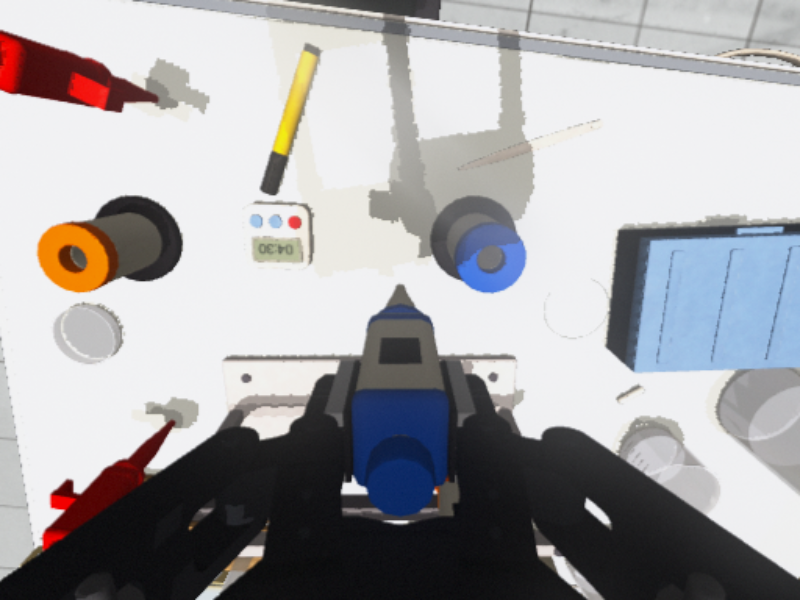

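The nozzle shows at (400,287) and the blue collar's top is centred at about (490,257), with the bore visible. I'll overlay the predicted model circles on an enlarged crop to measure the residuals.

```bash
cat > ov.py <<'E'
from h import *
def circ(p,c,r,n=90):
    t=np.linspace(0,2*np.pi,n);return proj(p,np.c_[c[0]+r*np.cos(t),c[1]+r*np.sin(t),np.full(n,c[2])])
def over(p,box,sc,cs):
    x0,y0,x1,y1=box;im=cv2.resize(p['pixels'][y0:y1,x0:x1],None,fx=sc,fy=sc,interpolation=cv2.INTER_NEAREST)
    for c,r,col in cs:
        q=((circ(p,c,r)-[x0,y0]+.5)*sc).round().astype(int)
        cv2.polylines(im,[q.reshape(-1,1,2)],True,col,1)
    return im
E
python3 - <<'E'
from ov import *
w=shot('wrist');s=bot.read_state();t=s['tool_pos'];print(t)
zn=t[2]-.138
save(over(w,(225,130,345,335)if 0 else (230,130,345,215),6.9,[((.4325,.2008,.095),.028,(0,255,0)),((.4325,.2008,.095),.011,(0,255,0)),((t[0],t[1],zn),.0035,(255,0,0)),((t[0],t[1],zn+.05),.009,(255,0,0)),((t[0],t[1],zn+.091),.016,(255,0,0))]),'ov1.png')
E
```

```text
[0.44042014 0.13142065 0.29774313]
```

View pics/ov1.png

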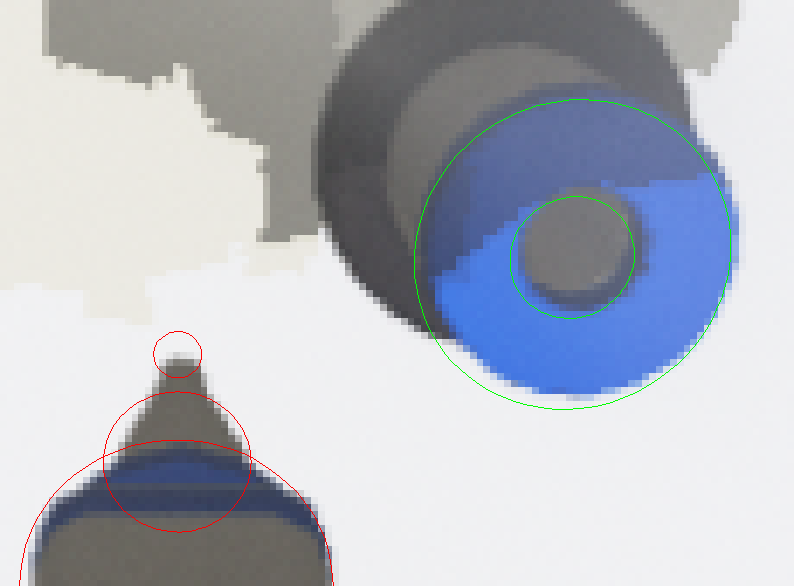

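Residuals: the bore sits about 1.9 mm right (+y tool) and 1.6 mm up (+x tool) of my estimate. The nozzle trails about 3.8 mm toward −x, the flange about 1 mm, so there is a slight tilt. I'll correct for these and move above the bore.

```bash
python3 -m creep '[[0.02,0.2,0,0,0],[0.04,0.33,0,0,0],[0,0.4,0,0,0],[0,0.3,0,0,0],[0,0.2,0,0,0],[0,0,0.3,0,0],[0,0,0.3,0,0],[0,0,0.2,0,0],[0,0,0,0,0],[0,0,0,0,0]]'
python3 - <<'E'
from ov import *
w=shot('wrist');b=shot('side');s=bot.read_state();t=s['tool_pos'];print(t)
zn=t[2]-.138;S=(.4307,.2025,.095)
cs=[(S,.028,(0,255,0)),(S,.011,(0,255,0)),((t[0],t[1],zn),.0035,(255,0,0)),((t[0],t[1],zn+.05),.009,(255,0,0)),((t[0],t[1],zn+.091),.016,(255,0,0))]
A=over(w,(205,130,305,220),4,cs);B=over(b,(200,130,260,240),5.0,cs)
h=max(len(A),len(B));P=lambda x:np.pad(x,((0,h-len(x)),(0,0),(0,0)))
save(np.hstack([P(A),P(B)]),'ov2.png')
E
```

```text
time: 11.42
tool_pos: [0.4295, 0.2025, 0.258]
tcp_rot: [-0.177, 3.136, 0.0]
wrist_force: [0.2, 0.1, -0.1]
width: 0.319
grip_force: 51.0
[0.42970573 0.20270595 0.25845396]
```

View pics/ov2.png

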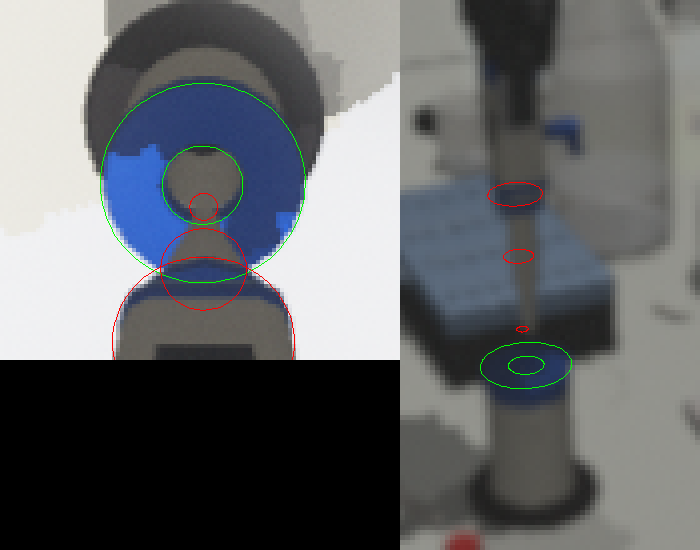

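The collar outline and the bore match the prediction in the wrist view. The side view shows the pipette about 1 mm to +x of the bore, well within clearance. I'll add 0.5 mm and lower in stages, watching the forces.

```bash
python3 -m creep '[[0.01,0,0.2,0,0],[0,0,0.25,0,0],[0,0,0.25,0,0],[0,0,0.25,0,0],[0,0,0.15,0,0],[0,0,0.1,0,0],[0,0,0,0,0]]'; python3 -m creep '[[0,0,0.1,0,0],[0,0,0.1,0,0],[0,0,0.1,0,0],[0,0,0,0,0]]'
```

```text
time: 12.4
tool_pos: [0.4286, 0.2026, 0.1975]
tcp_rot: [0.178, -3.136, 0.0]
wrist_force: [-0.2, -0.3, -1.7]
width: 0.322
grip_force: 51.0
time: 12.9
tool_pos: [0.4283, 0.2025, 0.1821]
tcp_rot: [0.178, -3.135, 0.001]
wrist_force: [0.2, 0.2, -0.3]
width: 0.325
grip_force: 51.0
```

```bash
python3 -m creep '[[0,0,0.08,0,0],[0,0,0.1,0,0],[0,0,0.1,0,0],[0,0,0.1,0,0],[0,0,0.08,0,0],[0,0,0,0,0]]'
python3 - <<'E'
from h import *
s=bot.read_state();print(s['tool_pos'],s['wrist_force'],s['torque'])
E
```

```text
time: 13.65
tool_pos: [0.4284, 0.2025, 0.1593]
tcp_rot: [0.178, -3.136, 0.0]
wrist_force: [-0.3, 0.6, -0.5]
width: 0.32
grip_force: 51.0
[0.42839986 0.20252558 0.15927275] [-0.30423604  0.62752835 -0.49811558] [ 0.04210259 -0.00014995 -0.03341127]
```

No contact force so far. About 11 mm remains, so I'll lower gently until the flange meets the stand.

```bash
python3 -m creep '[[0,0,0.06,0,0],[0,0,0.06,0,0],[0,0,0.04,0,0],[0,0,0,0,0]]'; python3 -m creep '[[0,0,0.02,0,0],[0,0,0.02,0,0],[0,0,0,0,0]]'
```

```text
time: 14.15
tool_pos: [0.4286, 0.2026, 0.1516]
tcp_rot: [0.178, -3.136, 0.0]
wrist_force: [-0.2, -0.7, -0.6]
width: 0.321
grip_force: 51.0
time: 14.52
tool_pos: [0.4287, 0.2026, 0.1497]
tcp_rot: [0.178, -3.136, 0.0]
wrist_force: [0.4, -0.0, -2.1]
width: 0.318
grip_force: 51.0
```

```bash
python3 -m creep '[[0,0,0.02,0,0],[0,0,0.02,0,0],[0,0,0,0,0]]'; python3 -m creep '[[0,0,0.02,0,0],[0,0,0,0,0]]';python3 - <<'E'
from ov import *
b=shot('side');save(cv2.resize(b['pixels'][120:250,190:280],None,fx=4.6,fy=4.6,interpolation=cv2.INTER_CUBIC),'side3.png')
E
```

```text
time: 14.9
tool_pos: [0.429, 0.2027, 0.149]
tcp_rot: [-0.178, 3.136, 0.0]
wrist_force: [-2.1, -0.7, 6.8]
width: 0.328
grip_force: 52.1
time: 15.15
tool_pos: [0.4292, 0.2028, 0.1489]
tcp_rot: [-0.178, 3.136, 0.0]
wrist_force: [-4.8, -2.5, 10.7]
width: 0.322
grip_force: 52.9
```

View pics/side3.png

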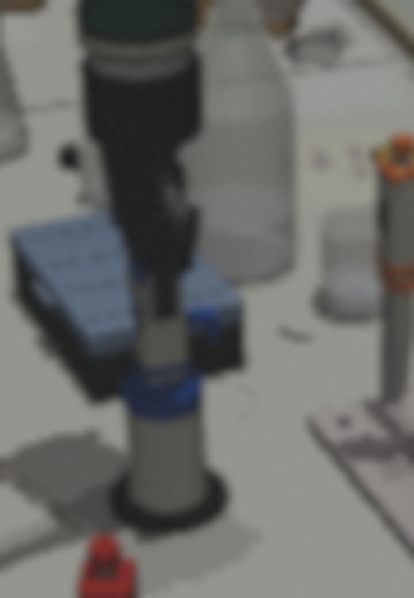

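The blue flange is resting on the collar at about (160,375) and the contact force is steady at about 10 N. I'll ease off, release, and rise straight up.

```bash
python3 -m creep '[[0,0,-0.01,0,0],[0,0,0,0,0.4],[0,0,0,0,0.5],[0,0,0,0,0.6],[0,0,0,0,0.7],[0,0,0,0,0.7],[0,0,0,0,0.7]]' 20; python3 -m creep '[[0,0,-0.1,0,0.7],[0,0,-0.3,0,0.7],[0,0,-0.5,0,0.7],[0,0,-0.5,0,0.7],[0,0,-0.6,0,0.7],[0,0,-0.6,0,0.7],[0,0,-0.3,0,0.7],[0,0,0,0,0.7],[0,0,0,0,0.7]]'
python3 - <<'E'
from ov import *
w=shot('wrist');b=shot('side');a=shot('scene')
A=cv2.resize(w['pixels'],(512,384));B=cv2.resize(b['pixels'][130:250,195:285],(288,384),interpolation=cv2.INTER_CUBIC)
save(np.hstack([A,B]),'fin.png')
E
```

```text
time: 16.08
tool_pos: [0.4287, 0.2026, 0.1472]
tcp_rot: [0.178, -3.136, 0.0]
wrist_force: [0.2, -0.0, -0.3]
width: 0.696
grip_force: 0.0
time: 17.2
tool_pos: [0.4281, 0.2024, 0.2911]
tcp_rot: [0.178, -3.135, 0.001]
wrist_force: [-0.6, -0.4, -0.5]
width: 0.697
grip_force: 0.0
```

View pics/fin.png

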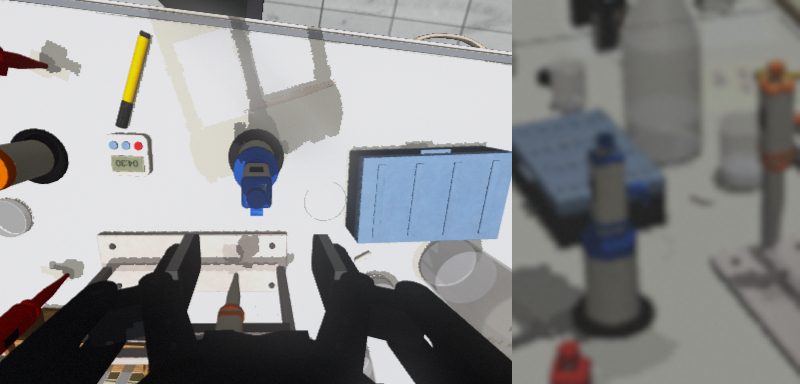

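The blue pipette stands upright in the stand, at (607,215) in the side half and (257,180) in the wrist half. Orange still hangs at (775,110), the timer looks undisturbed, and the gripper is clear.

```bash
python3 -c "
from workcell import bot
print(bot.finish_job())"
```

```text
the job is handed in; nothing more can be done
None
```

The blue pipette now stands upright in the blue-collared stand with its flange resting on the top, the orange pipette still hangs on the rail, and I handed the job in at about 17 s with the gripper clear; I saw no contact with the timer, petri dish or beaker.

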